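# Wind a router lift up to its depth stop

### The job

Take the loose crank from the bench, fit its socket fully down over the square drive sunk in the round well of the router table's plate, and wind it clockwise (seen from above) until the lift comes home on its depth stop; feel for the stop and do not force it. Then take the crank off and stand it upright on the bench again, clear of the router table, leaving the other things where they are.

Things in the scene. Friction and masses are not known exactly. Their poses are not given: they have to be found in the camera images.
- crank: Loose balanced steel crank standing upright on the bench, 0.3 to 0.47 kg. Origin: centre of the hub's underside; z up along the hub, x from hub to handle. Hub 38 mm dia, z 0-46 mm, with a square socket in its underside, 21.5 mm across, flats square to x and y, 30 mm deep. Steel arm 15 mm wide, z 46-59 mm, from a 33 mm ball at x -58 mm to the handle at x +70 mm.
- crank_boss (a point): Middle of the plain round steel boss on top of the crank's hub: 29 mm dia, z 46-86 mm of the crank; this point is at z 72 mm, on the hub axis; the crank's balance point is within 10 mm of that axis. Gripped here with the fingers closing across the arm they straddle it; their tips may reach down to z 48 mm.
- crank_handle (a point): Grip point on the crank's upright black handle, a round sleeve 20 mm dia, z 66-118 mm of the crank (top nut to 122 mm), that spins freely on its pin, so a gripper can hold it without turning while it goes round; 70 mm from the hub axis; this point is at z 90 mm.
- router_table: Shop-made router table, fixed to the bench: plywood, 302 mm (its y) by 268 mm (its x), grey top 180 mm high with an aluminium plate in the middle; two wooden fence faces 42 mm high at its back (x +92 mm). Origin: centre of its underside on the bench; open front faces -x at yaw 0. On the plate: drive well at x -55, y +50 mm, cutter at x +20, y 0 mm, 11 mm pin at x +50, y -45 mm.
- drive (a point): Point on the lift screw's upright axis, level with the plate top, in the middle of the 46 mm round well; it does not turn. The oiled steel square, 20 mm across, stands in the well at an unknown angle: tapered tip 3 mm below the plate top, full size from 7 mm. A seated crank's hub rests on a collar 31 mm below the plate top; at a wrong angle it stops 22 to 28 mm higher. Turning takes about 2 N at the handle.
- cutter_tip (a point): Tip of the two-winged steel router cutter in the smaller, 36 mm hole of the plate, 90 mm from the drive. At the depth stop it stands 12 mm above the plate; it starts 4 to 8 mm above it.
- carriage (a joint): Height of the lift carriage with router and cutter, in m: 0 right down, 0.016 on its depth stop; starts 0.0085 to 0.012. A full turn clockwise from above raises it 4 mm (square in socket has some 10 degrees of play); it stays where left. On the hard stop the crank goes stiff at once: 5 to 12 N more at the handle is firmly home, some 30 N and up is forcing it.
- hex_key: Bystander: black hexagon key, 103 mm long, lying on the router table's top towards its right side.
- tape_loose: Bystander: roll of masking tape, 104 mm dia, 25 mm high, on the bench behind the crank.

How it is judged (in metres and radians):
On the way, in this order (a step that is already met when the one before it is completed fails the run):
1. the crank is seated fully down on the drive (horizontal distance between crank and drive below 0.004 m and z of crank in the frame of drive below -0.027 m and angle between crank's own z axis and vertical below 0.12 rad), for 0.2 s.
2. the lift is wound up on to its stop with the crank on the drive (value of joint carriage above 0.01595 m and horizontal distance between crank and drive below 0.006 m and z of crank in the frame of drive below -0.022 m), for 0.1 s.
At the end, for the whole second after the job is handed in: the lift is on its depth stop (carriage within 0.05 mm of it), and the crank is off the drive, standing still and upright on the bench (hub underside within 6 mm of the bench top, leaning less than 0.15 rad), more than 120 mm from the drive (value of joint carriage above 0.01595 m and height (world z) of crank below 0.006 m and angle between crank's own z axis and vertical below 0.15 rad and linear speed of crank below 0.02 m/s and horizontal distance between crank and drive above 0.12 m); the robot touches nothing.
It fails at once if the crank or the lift is forced (socket and square pressing on each other with over 450 N in all, which some 35 N at the handle does) (contact force between crank and router_table above 450 N).
It fails at once if the hexagon key or the tape is knocked about (distance of any of hex_key, tape_loose from where it was at the start of the episode above 0.03 m).
It also fails if it takes over 72 s, if anything falls off the work surface, if the arm or the gripper's body presses on something with over 40 N, if the wrist force passes 120 N, or if a joint passes its speed limit or range.

### The arm

A 6-joint arm with a two-finger parallel gripper is mounted at the origin on a cart in front of the work surface, level with it; the furniture and walls round the work are solid. World frame = base frame: x ahead of the robot, y to its left, z up, the work surface at z = 0. Lengths are in mm, angles in rad, forces in N, time in s.
With the tool pointing down it reaches from about 300 to 750 mm from the base axis. Payload 8.5 kg.
Tool frame: the origin (TCP) lies at the very end of the fingers, on their centre line; the grasp point (between the pads) lies manip.pinch_z behind it (manip.pinch_z is the distance from the TCP to the grasp point, in mm); z points along the fingers, y is the line along which they close (so a half turn about z gives the same grasp; the last joint's range is limited). The gripper opens to 88 mm and grips with 3 to 60 N. Pads are 18 mm wide; open, the fingers measure 123 mm over their backs; the gripper's body (75 mm by 187 mm) begins 45 mm behind the grasp point.
Start: joints at [-1.452, 0.381, 1.297, -0, 1.464, -0.215], TCP at [180.193, -519.626, 238.748] pointing down, gripper open.
Joint ranges: [-3.11, 3.11], [-0.89, 2.33], [0.22, 2.48], [-1.42, 4.56], [0.17, 2.85], [-2.88, 2.88]. Speed limits (rad/s): [2.39, 2.39, 3.14, 3.14, 3.14, 3.14].

### API

Orientations are given as a 3x3 rotation matrix whose columns are the frame's x, y, z axes.
In Python, from plant import manip gives the robot as it stands.
- The arm moves only by the shell command python3 -m pendant 'ROWS' [FORCE]. ROWS is JSON, a list that holds one entry, the list of rows, each a list of 7 numbers: the shift along the tool's x, y, z in m, then the turn, a rotation vector about the tool's x, y, z in rad, then the opening, from 0 (shut) to 1 (fully open). In form: [[[x, y, z, rx, ry, rz, claw], ...]]. A call has 1 to 12 rows; each row shifts and turns the commanded pose from where the row before left it, along the tool's axes as they then stand; what a row does not reach is not made up. A row lasts 1/8 s, in which the tool goes at most 62.5 mm and 10.7 degrees, less where a joint would pass 70% of its speed; a pose out of reach is approached as far as the arm can. A call with a gripper value outside its range is refused whole. The fingers move at their own pace and stop on an object; FORCE is the grip in N (left out, the last holds). Time passes only in rows, so rows that do not move let the fingers close. It gives the time, the measured TCP pose, the force, the opening and the grip force at its end, in the units of the state.
- manip.get_obs(): the state, without advancing time (a new reading comes with each control period).
- manip.capture(name): name is "side" or "top"; returns a dict with "color" (384x512x3 uint8, blue, green, red), "range_z" (384x512 float32, mm along the optical axis (not along the pixel's ray), 0 where there is no reading), "mtx" (3x3 intrinsics, pixels), "extrinsics" (4x4, takes a point from camera to world coordinates). Camera axes: x right, y down, z forward; pixel columns grow to the right and rows downward; lengths in mm; the calibration is good to about 2 mm. A picture is of the moment at which its call begins.
- manip.job_done(): hands the job in; it is judged then, once.
Trained networks look in the newest picture that a camera, given by its name, has taken for a name from the list of things; names that differ only in an ending like _2 or _b are one class to them, and where a whole thing is asked for, a point or a joint stands for the part that bears it (a point fixed in the world has none). Each returns a list of dicts, best first, with "confidence" (0 to 1); they miss things now and then, are a little off and sometimes report something else, mostly with a low value. They report only what shows in the picture. A call takes as long as a camera call.
- manip.spot_in(camera, label): "at" ([column, row] in pixels, amid what is visible of it).
- manip.outline_of(camera, label): "mask" (384x512 bool, what is visible of it) and "at" ([column, row] in pixels, amid what is visible of it).
The state is a dict: "time_s": time; "joints": joint angles; "qvel": joint speeds; "effort": joint torques, N m; "ee_pos": TCP position; "tool_rot": TCP orientation; "ft_force": force on the tool from outside, world axes, zero at the start; "moment": the same for the moment, N m; "finger_gap": opening from 0.0 (shut) to 1.0 (fully open); "grasp_force": force on a finger pad.
Only numpy, scipy, OpenCV 4.12 (cv2) and the standard library are available. Lean on these libraries where they do the work, as an engineer would, in place of code of your own. Each camera call takes 0.05 s, during which the arm holds its last target. There are 200 camera calls.

## Working session

There is one attempt and no reset: what is moved stays moved. The work goes in short steps, Python scripts to look and compute and a shell command to move; the robot and the scene stay as the last step left them, time stands still between calls to the robot, and variables do not carry over. Pictures are saved under pics/ and viewed, at most 10 in all, crops included, and the job is handed in when it is done.

```bash
mkdir -p pics; ls
cat > h.py <<'E'
import numpy as np, cv2
from plant import manip
def cloud(c):
    z=c["range_z"]; K=c["mtx"]; v,u=np.indices(z.shape)
    p=np.stack([(u-K[0,2])*z/K[0,0],(v-K[1,2])*z/K[1,1],z],-1)
    E=c["extrinsics"]; return p@E[:3,:3].T+E[:3,3]
def px(c,p):
    E=c["extrinsics"]; q=(np.asarray(p,float)-E[:3,3])@E[:3,:3]; q=c["mtx"]@q; return q[:2]/q[2]
E
python3 - <<'E'
from h import *
print(manip.pinch_z, manip.get_obs())
ims=[]
for n in("side","top"):
    c=manip.capture(n); np.savez(f"{n}0.npz",**c); ims.append(c["color"]); P=cloud(c)
    print(n,c["extrinsics"].round(2).tolist())
    cv2.imwrite(f"pics/{n}0.png",c["color"])
    for l in("crank","crank_boss","crank_handle","router_table","drive","cutter_tip","hex_key","tape_loose"):
        for d in manip.spot_in(n,l)[:2]:
            u,v=map(int,d["at"]); print(l,round(d["confidence"],2),u,v,P[v,u].round(0))
E
```

```text
pics
18.700000000000003 {'time_s': 0.0, 'joints': array([-1.45231243e+00,  3.81198275e-01,  1.29825337e+00,  1.17214155e-08,
        1.46359712e+00, -2.15293540e-01]), 'qvel': array([-0.00112218,  0.00084705,  0.00087912,  0.0008388 , -0.00216568,
        0.00218416]), 'effort': array([-2.58462991e-03, -4.37935209e+01, -2.24557132e+01,  7.12914462e-02,
        3.52702732e-02, -1.26572031e-04]), 'ee_pos': array([ 180.15525563, -519.36222955,  238.13903935]), 'tool_rot': array([[ 9.44811572e-01,  3.27614198e-01, -1.72111202e-04],
       [ 3.27614096e-01, -9.44810517e-01,  1.44590738e-03],
       [ 3.11087313e-04, -1.42249608e-03, -9.99998940e-01]]), 'ft_force': array([-0.06473249, -0.29376504, -0.4729661 ]), 'moment': array([ 0.01780502,  0.01249507, -0.02322423]), 'grasp_force': 0.0, 'finger_gap': 0.9988526559596879}
side [[-0.91, -0.24, 0.35, 97.07], [-0.42, 0.5, -0.76, 904.14], [0.01, -0.84, -0.55, 835.41], [0.0, 0.0, 0.0, 1.0]]
crank 0.71 297 179 [ 497. -297.   70.]
crank_boss 0.77 296 182 [ 499. -297.   58.]
crank_handle 0.75 294 180 [ 505. -292.   67.]
router_table 0.95 201 231 [560. 193. 181.]
drive 0.92 200 228 [568. 184. 181.]
cutter_tip 0.58 202 207 [612. 101. 176.]
cutter_tip 0.15 234 183 [588. -32. 179.]
hex_key 0.36 234 183 [588. -32. 179.]
tape_loose 0.47 249 176 [ 680. -319.   22.]
top [[-0.02, -0.99, 0.13, 373.86], [-1.0, 0.02, 0.02, -99.5], [-0.02, -0.13, -0.99, 1258.75], [0.0, 0.0, 0.0, 1.0]]
crank 0.56 337 199 [ 500. -292.   70.]
crank_boss 0.69 167 154 [596.  99. 182.]
crank_boss 0.62 338 199 [ 499. -292.   86.]
crank_handle 0.93 342 198 [ 500. -301.   90.]
crank_handle 0.67 161 143 [629. 120. 145.]
router_table 0.9 167 152 [601.  99. 180.]
drive 0.55 167 152 [601.  99. 180.]
cutter_tip 0.59 160 142 [632. 123. 142.]
hex_key 0.64 225 158 [584. -30. 181.]
tape_loose 0.66 320 149 [ 634. -262.   23.]
tape_loose 0.45 340 197 [ 503. -296.   89.]
```

Run:
```python
import cv2
a=cv2.imread("pics/top0.png")[90:250,90:400]; b=cv2.imread("pics/side0.png")
cv2.imwrite("pics/t0c.png",cv2.resize(a,(775,400),interpolation=cv2.INTER_CUBIC))
cv2.imwrite("pics/s0c.png",cv2.resize(b[120:340,80:400],(800,550),interpolation=cv2.INTER_CUBIC))
```

```text
(no output)
```

View pics/t0c.png

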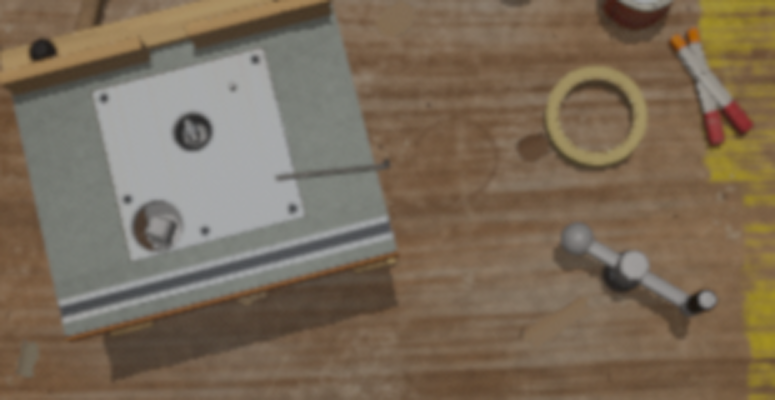

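View pics/s0c.png

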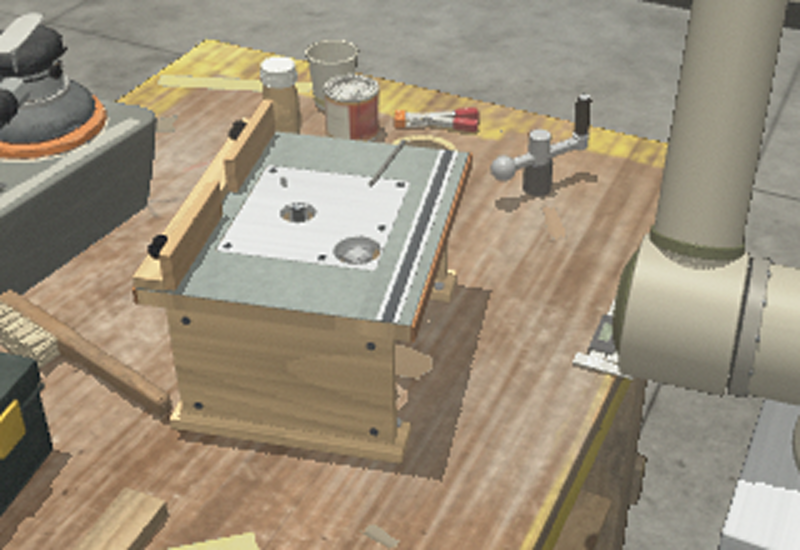

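The top crop shows the crank: boss ~(633,265), handle (705,300), ball (577,238). The drive well is at ~(158,226), the cutter at (192,131), and the tape is at (597,116). Next I'll get precise values from depth.

Run:
```python
from h import *
for n in("top","side"):
    c=dict(np.load(f"{n}0.npz")); P=cloud(c); R=P.reshape(-1,3)
    def sel(xy,r,lo,hi):
        m=(np.hypot(R[:,0]-xy[0],R[:,1]-xy[1])<r)&(R[:,2]>lo)&(R[:,2]<hi); return R[m]
    b=sel((500,-295),25,80,92); print(n,"boss top",len(b),b.mean(0).round(1), b.min(0).round(0),b.max(0).round(0))
    hd=sel((500,-295),95,100,128); print("handle",len(hd),hd.mean(0).round(1),hd.min(0).round(0),hd.max(0).round(0))
    arm=sel((500,-295),85,40,70); 
    if len(arm)>5:
        d=np.linalg.svd(arm[:,:2]-arm[:,:2].mean(0))[2][0]; print("arm dir",np.degrees(np.arctan2(d[1],d[0])))
    pl=sel((600,100),120,170,190); print("plate z",np.median(pl[:,2]))
    # table edges
    s=R[(R[:,2]>172)&(R[:,2]<188)&(R[:,0]>350)&(R[:,0]<850)&(abs(R[:,1])<350)]
    r=cv2.minAreaRect(s[:,:2].astype(np.float32)); print("table",r)
    t=sel((570,185),150,-5,40)
    w=sel((520,110),60,120,176); print("well?",len(w),w.mean(0).round(1) if len(w) else"")
    # plate: bright pixels
    g=c["color"].min(2); m=(g>150)&(P[...,2]>172)&(P[...,2]<188)&(np.hypot(P[...,0]-590,P[...,1]-90)<140)
    m=cv2.morphologyEx(m.astype(np.uint8),cv2.MORPH_OPEN,np.ones((7,7)))>0
    print("plate",m.sum(),cv2.minAreaRect(P[m][:,:2].astype(np.float32)))
    tp=sel((640,-265),90,15,32); 
    if len(tp)>5: print("tape",cv2.minEnclosingCircle(tp[:,:2].astype(np.float32)))
    print("px well",px(c,(527,118,180)))
c=dict(np.load("top0.npz"));a=c["color"][160:200,133:173]
s=dict(np.load("side0.npz"));b=s["color"][200:240,200:250]
cv2.imwrite("pics/well.png",np.hstack([cv2.resize(a,(400,400),interpolation=cv2.INTER_CUBIC),cv2.resize(b,(400,400),interpolation=cv2.INTER_CUBIC)]))
P=cloud(c)
for v in range(168,193): print(v,P[v,140:168,2].round(0).astype(int).tolist())
```

```text
top boss top 118 [ 505.8 -303.2   86.6] [ 492. -316.   81.] [ 520. -290.   91.]
handle 70 [ 468.1 -361.   118.6] [ 459. -373.  101.] [ 478. -353.  127.]
arm dir -122.68839306961581
plate z 180.8714410460782
table ((589.2864379882812, 86.8114242553711), (238.06231689453125, 313.6159362792969), 13.777467727661133)
well? 161 [528.2 123.8 163. ]
plate 3644 ((603.2579345703125, 95.54666900634766), (158.0538330078125, 156.3079376220703), 13.266921043395996)
tape ((666.349609375, -282.95257568359375), 51.92011260986328)
px well [158.42295154 184.83814821]
side boss top 36 [ 504.2 -301.5   84.5] [ 492. -316.   81.] [ 516. -287.   90.]
handle 43 [ 467.1 -359.1  110.9] [ 459. -370.  100.] [ 479. -352.  122.]
arm dir 58.70788420630626
plate z 179.53800074703508
table ((602.8052978515625, 93.44168853759766), (269.6917724609375, 310.4107666015625), 13.706626892089844)
well? 93 [532.7 121.7 172. ]
plate 3774 ((593.8421630859375, 91.13224029541016), (187.25901794433594, 277.6878662109375), 13.471693992614746)
tape ((669.8564453125, -302.0936279296875), 46.84541320800781)
px well [228.46015481 217.6
[... 2810 characters left out ...]
82, 183, 182, 185, 182, 181, -2, 4, 4, 5, 2, 148, 150, 147, 148, 151, 151, 150, 148, 185, 180, 179, 179, 180, 183, 1259, 179, 181]
189 [182, 183, 179, 182, 186, 181, 182, -1, 3, 0, 3, 111, 109, 147, 152, 153, 153, 146, 180, 179, 178, 182, 177, 184, 185, 180, 182, 183]
190 [183, 179, 180, 179, 181, 181, 185, 182, 182, -3, -1, -1, 110, 112, 111, 179, 181, 180, 174, 180, 184, 180, 180, 180, 178, 182, 182, 181]
191 [180, 177, 180, 181, 184, 181, 179, 184, 178, 178, 182, 182, 181, 178, 175, 183, 177, 181, 183, 182, 181, 182, 176, 179, 180, 183, 181, 181]
192 [180, 180, 180, 177, 181, 184, 183, 181, 180, 181, 178, 180, 180, 181, 178, 178, 180, 177, 178, 179, 184, 182, 182, 185, 180, 182, 178, 181]
```

View pics/well.png

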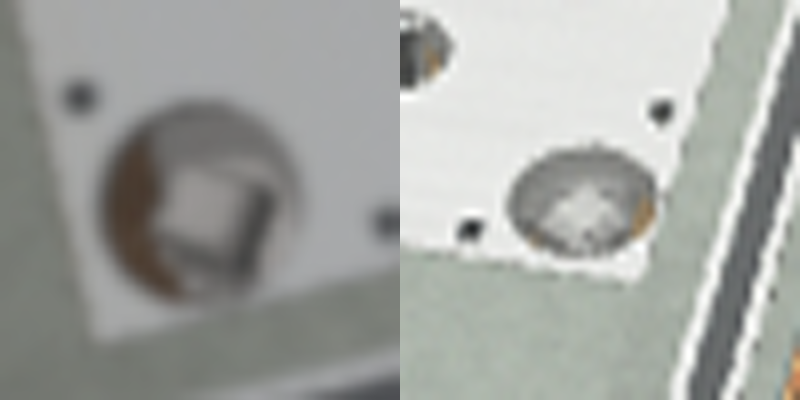

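```bash
cat > well.py <<'E'
from h import *
def onplane(c,uv,z):
    E=c["extrinsics"]; K=c["mtx"]; d=np.c_[(uv[:,0]-K[0,2])/K[0,0],(uv[:,1]-K[1,2])/K[1,1],np.ones(len(uv))]@E[:3,:3].T
    return E[:3,3]+d*((z-E[2,3])/d[:,2])[:,None]
if __name__=="__main__":
  from scipy.optimize import least_squares
  for n,z0,g in(("top",180.8,(158,181)),("side",179.5,(222,219))):
    c=dict(np.load(f"{n}0.npz")); P=cloud(c)
    m=(P[...,2]<z0-8)|(P[...,2]>400); vv,uu=np.nonzero(m); k=(abs(uu-g[0])<18)&(abs(vv-g[1])<16)
    m2=np.zeros(m.shape,np.uint8); m2[vv[k],uu[k]]=1
    _,lab,st,_=cv2.connectedComponentsWithStats(m2); i=1+st[1:,4].argmax()
    pts=np.argwhere(lab==i)[:,::-1]; hull=cv2.convexHull(pts.astype(np.int32))[:,0].astype(float)
    w=onplane(c,hull,z0)[:,:2]; f=least_squares(lambda q:np.hypot(*(w-q[:2]).T)-q[2],[525,122,23],loss="soft_l1")
    print(n,"well",f.x.round(1),len(pts))
    # square
    D=np.hypot(P[...,0]-f.x[0],P[...,1]-f.x[1]); 
    for lo in (170,160):
        s=(P[...,2]>lo)&(P[...,2]<186)&(D<17); r=cv2.minAreaRect(P[s][:,:2].astype(np.float32)); print(lo,s.sum(),r, P[s].mean(0).round(1))
    # gaussian-ish fit of square of tip: maximise 4th harmonic
    q=P[(P[...,2]>171)&(P[...,2]<186)&(D<17)][:,:2]; q=q-q.mean(0)
    print("angle 4th", np.degrees(np.angle(-np.sum((q[:,0]+1j*q[:,1])**4)))/4+0, )
E
python3 well.py
```

```text
top well [537.2 131.4  22.1] 238
170 84 ((537.5240478515625, 131.97732543945312), (20.013519287109375, 20.03189468383789), 69.87598419189453) [537.2 131.2 176.8]
160 95 ((537.4353637695312, 131.59210205078125), (20.895544052124023, 20.01875877380371), 70.5516586303711) [536.7 130.7 175.6]
angle 4th -17.784999791834203
side well [534.8 134.8  19.5] 74
170 52 ((536.4913330078125, 131.9178924560547), (19.499481201171875, 22.940759658813477), 74.5067138671875) [534.9 133.6 174.8]
160 63 ((536.9983520507812, 131.77734375), (19.499481201171875, 23.99289321899414), 74.5067138671875) [535.4 133.7 173.6]
angle 4th -17.076068440405813
```

```bash
python3 -m pendant '[[[0,0,0,0,0,-0.18,1],[0.05,0.03,0,0,0,-0.18,1],[0.05,0.03,0,0,0,-0.18,1],[0.05,0,0,0,0,-0.122,1]]]' 60
```

```text
time_s: 1.4
ee_pos: [330.3, -473.9, 237.9]
tool_rot: [[0.54, 0.842, 0.0], [0.842, -0.54, 0.0], [0.0, -0.0, -1.0]]
ft_force: [0.3, 0.6, -0.4]
finger_gap: 1.001
grasp_force: 0.0
```

```bash
python3 -m pendant '[[[0.0597,0.0137,0,0,0,0,1],[0.0597,0.0137,0,0,0,0,1],[0.0597,0.0137,0,0,0,0,1],[0.0597,0.0136,0.02,0,0,0,1],[0,0,0.05,0,0,0,1],[0,0,0,0,0,0,1]]]' 60
python3 - <<'E'
from h import *
c=manip.capture("top"); P=cloud(c); R=P.reshape(-1,3)
o=manip.get_obs(); print(o["ee_pos"])
c=manip.capture("side"); cv2.imwrite("pics/s1.png",cv2.resize(c["color"][60:260,230:430],(600,600)))
E
```

```text
time_s: 2.15
ee_pos: [501.8, -303.2, 166.7]
tool_rot: [[0.543, 0.84, -0.005], [0.84, -0.543, 0.005], [0.001, -0.007, -1.0]]
ft_force: [-0.6, -0.1, 0.3]
finger_gap: 0.997
grasp_force: 0.0
[ 502.41907316 -304.49964309  169.19910762]
```

View pics/s1.png

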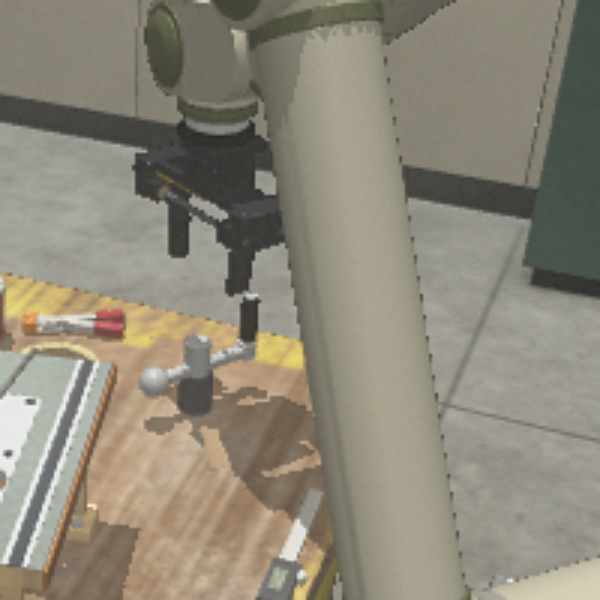

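The open gripper is straddled above the boss (boss at picture (197,345)), and the handle is clear of the fingers. I'll go down and grip.

```bash
python3 -m pendant '[[[0.003,0.001,0.03,0,0,0,1],[0,0,0.04,0,0,0,1],[0,0,0.03,0,0,0,1],[0,0,0.017,0,0,0,1],[0,0,0,0,0,0,1],[0,0,0,0,0,0,0],[0,0,0,0,0,0,0],[0,0,0,0,0,0,0],[0,0,0,0,0,0,0],[0,0,0,0,0,0,0],[0,0,0,0,0,0,0]]]' 60
```

```text
time_s: 3.62
ee_pos: [505.3, -302.7, 52.4]
tool_rot: [[0.544, 0.839, 0.0], [0.839, -0.544, -0.0], [-0.0, 0.001, -1.0]]
ft_force: [1.1, -0.5, 1.5]
finger_gap: 0.336
grasp_force: 0.7
```

```bash
python3 -m pendant '[[[0,0,0,0,0,0,0],[0,0,0,0,0,0,0],[0,0,-0.02,0,0,0,0],[0,0,-0.04,0,0,0,0],[0,0,-0.055,0,0,0,0],[0,0,-0.055,0,0,0,0],[0,0,-0.04,0,0,0,0],[0,0,-0.02,0,0,0,0],[0,0,0,0,0,0,0],[0,0,0,0,0,0,0]]]'
python3 - <<'E'
from h import *
o=manip.get_obs(); T=o["ee_pos"]; print(T,o["joints"].round(3),o["ft_force"].round(1),o["finger_gap"],o["grasp_force"])
for n in("top","side"):
    c=manip.capture(n); R=cloud(c).reshape(-1,3)
    s=R[(np.hypot(R[:,0]-505,R[:,1]+303)<90)&(R[:,2]>170)&(R[:,2]<T[2]+80)]
    l=R[(np.hypot(R[:,0]-505,R[:,1]+303)<25)&(R[:,2]>T[2]-60)&(R[:,2]<T[2]-12)]
    print(n,len(s),"hub",len(l),l.mean(0).round(1),l.min(0).round(0))
    a=R[(np.hypot(R[:,0]-505,R[:,1]+303)<90)&(np.hypot(R[:,0]-505,R[:,1]+303)>22)&(abs(R[:,2]-T[2])<14)]
    d=np.linalg.svd(a[:,:2]-a[:,:2].mean(0))[2][0]; print("arm",len(a),a.mean(0).round(1),np.degrees(np.arctan2(d[1],d[0])))
    u,v=px(c,T).astype(int); print(u,v); cv2.imwrite(f"pics/{n}2.png",cv2.resize(c["color"][max(v-60,0):v+60,max(u-60,0):u+60],(390,390)))
    np.savez(n+"2.npz",**c)
cv2.imwrite("pics/h2.png",np.hstack([cv2.imread("pics/top2.png"),cv2.imread("pics/side2.png")]))
E
```

```text
time_s: 4.88
ee_pos: [504.8, -302.3, 280.6]
tool_rot: [[0.544, 0.839, -0.002], [0.839, -0.544, 0.002], [0.0, -0.003, -1.0]]
ft_force: [-0.2, 0.1, -3.5]
finger_gap: 0.313
grasp_force: 59.6
[ 504.75248261 -302.25826701  280.60818612] [-0.741  0.427  1.102 -0.     1.616 -0.166] [-0.2  0.1 -3.5] 0.31275280658800425 59.61791868201544<stdin>:7: RuntimeWarning: Mean of empty slice.
  ret = um.true_divide(
Traceback (most recent call last):
ValueError: zero-size array to reduction operation minimum which has no identity
```

```bash
python3 -m pendant '[[[0.02,-0.011,0,0,0,0,0],[0.045,-0.0247,0,0,0,0,0],[0.049,-0.0268,0,0,0,0,0],[0.049,-0.0268,0,0,0,0,0],[0.049,-0.0268,0,0,0,0,0],[0.049,-0.0268,0,0,0,0,0],[0.049,-0.0268,0,0,0,0,0],[0.045,-0.0247,0,0,0,0,0],[0.0265,-0.0146,0,0,0,0,0],[0,0,0,0,0,-0.17,0],[0,0,0,0,0,-0.17,0],[0,0,0,0,0,-0.17,0]]]'; python3 -m pendant '[[[0,0,0,0,0,-0.18,0],[0,0,0,0,0,-0.18,0],[0,0,0,0,0,-0.18,0],[0,0,0,0,0,-0.18,0],[0,0,0,0,0,-0.18,0],[0,0,0,0,0,-0.18,0],[0,0,0,0,0,-0.16,0],[0,0,0,0,0,-0.09,0],[0,0,0,0,0,0,0],[0,0,0,0,0,0,0]]]';  python3 - <<'E'
from h import *
o=manip.get_obs(); T=o["ee_pos"]; print(T,o["joints"].round(3),o["ft_force"].round(1),o["finger_gap"],o["grasp_force"])
ims=[]
for n in("top","side"):
    c=manip.capture(n); P=cloud(c);R=P.reshape(-1,3); r=np.hypot(R[:,0]-T[0],R[:,1]-T[1])
    l=R[(r<28)&(R[:,2]>T[2]-60)&(R[:,2]<T[2]-10)]
    print(n,"hub",len(l)); 
    if len(l): print(l.mean(0).round(1),l.min(0).round(0),l.max(0).round(0))
    a=R[(r<85)&(abs(R[:,2]-T[2])<16)]
    print("arm",len(a))
    if len(a)>5:
        d=np.linalg.svd(a[:,:2]-a[:,:2].mean(0))[2][0]; print(a.mean(0).round(1),np.degrees(np.arctan2(d[1],d[0])))
    u,v=px(c,T).astype(int); ims.append(cv2.resize(c["color"][max(v-70,0):v+70,max(u-70,0):u+70],(400,400)))
    np.savez(n+"2.npz",**c)
cv2.imwrite("pics/h2.png",np.hstack(ims))
E
```

```text
time_s: 6.42
ee_pos: [536.2, 132.4, 281.7]
tool_rot: [[0.058, 0.998, -0.001], [0.998, -0.058, 0.0], [0.0, -0.001, -1.0]]
ft_force: [-0.9, 0.5, -3.3]
finger_gap: 0.311
grasp_force: 59.6
time_s: 7.68
ee_pos: [536.8, 131.7, 282.1]
tool_rot: [[-0.953, 0.302, -0.001], [0.302, 0.953, 0.0], [0.001, -0.0, -1.0]]
ft_force: [-0.2, 0.2, -3.3]
finger_gap: 0.312
grasp_force: 59.6
[536.79762783 131.71037203 282.10933946] [ 0.026  0.359  1.205  0.     1.578 -1.237] [-0.2  0.2 -3.3] 0.3122935681619421 59.61808478557941
top hub 4
[533.5 116.  234.2] [530. 115. 231.] [538. 117. 238.]
arm 49
[596.  106.8 287.5] 157.25370582117156
side hub 239
[530.4 144.3 251.4] [517. 123. 230.] [554. 153. 272.]
arm 468
[513.5 145.  285.6] 165.44434056498713
```

View pics/h2.png

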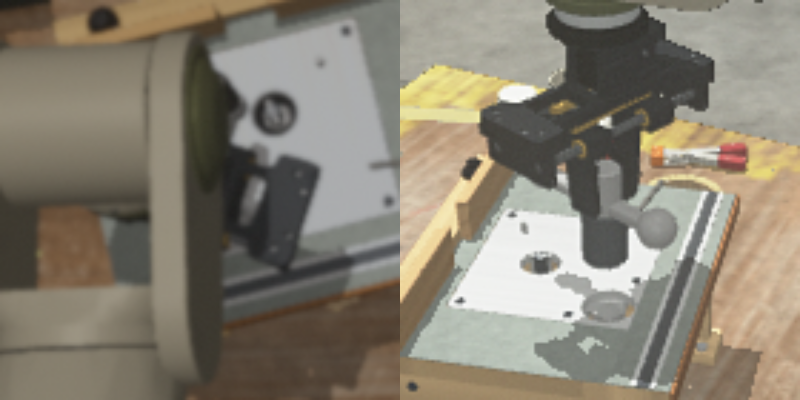

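The crank is held upright above the well, with the hub at ~(605,240) and the well at (607,305) in the side half. Next I'll fit the hub axis from the side depth.

Run:
```python
from h import *
from scipy.optimize import least_squares
c=dict(np.load("side2.npz"));R=cloud(c).reshape(-1,3)
r=np.hypot(R[:,0]-537,R[:,1]-131.7)
l=R[(r<28)&(R[:,2]>234)&(R[:,2]<268)]
f=least_squares(lambda q:np.hypot(l[:,0]-q[0],l[:,1]-q[1])-19,[537,131],loss="soft_l1");print("hub axis",f.x,abs(f.fun).mean())
for lo in(234,250):
    k=l[(l[:,2]>lo)&(l[:,2]<lo+16)];print(least_squares(lambda q:np.hypot(k[:,0]-q[0],k[:,1]-q[1])-19,[537,131],loss="soft_l1").x)
b=R[(np.hypot(R[:,0]-482,R[:,1]-149)<22)&(R[:,2]>262)&(R[:,2]<305)]
g=least_squares(lambda q:np.linalg.norm(b-q,axis=1)-16.5,[482,149,282],loss="soft_l1");print("ball",g.x,len(b)); d=f.x-g.x[:2];print(np.hypot(*d),np.degrees(np.arctan2(d[1],d[0])))
```

```text
hub axis [537.52576695 131.04754803] 1.1007745780402147
[537.8804509  131.17846628]
[537.25342776 130.87088756]
ball [482.08353957 146.95371868 282.22712829] 184
57.67882489502779 -16.007990202863706
```

```bash
python3 -m pendant '[[[0,0,0.025,0,0,0,0],[0,0,0.02,0,0,0,0],[0,0,0,0,0,0,0],[0,0,0.004,0,0,0,0],[0,0,0.003,0,0,0,0],[0,0,0.002,0,0,0,0],[0,0,0.002,0,0,0,0],[0,0,0,0,0,0,0]]]'
```

```text
time_s: 8.78
ee_pos: [537.2, 131.2, 226.3]
tool_rot: [[-0.954, 0.301, -0.0], [0.301, 0.954, -0.0], [-0.0, -0.0, -1.0]]
ft_force: [-0.1, 0.2, -2.8]
finger_gap: 0.309
grasp_force: 59.6
```

```bash
python3 -m pendant '[[[0,0,0.002,0,0,0,0],[0,0,0.002,0,0,0,0],[0,0,0,0,0,0,0]]]';python3 -m pendant '[[[0,0,0.002,0,0,0,0],[0,0,0.002,0,0,0,0],[0,0,0,0,0,0,0]]]'
```

```text
time_s: 9.15
ee_pos: [537.0, 130.8, 222.1]
tool_rot: [[-0.954, 0.301, -0.001], [0.301, 0.954, -0.001], [0.0, -0.001, -1.0]]
ft_force: [-0.9, -4.3, -1.9]
finger_gap: 0.312
grasp_force: 59.5
time_s: 9.52
ee_pos: [537.0, 130.8, 217.9]
tool_rot: [[-0.954, 0.301, -0.001], [0.301, 0.954, -0.001], [0.001, -0.001, -1.0]]
ft_force: [-1.6, -5.3, -2.7]
finger_gap: 0.312
grasp_force: 59.5
```

```bash
python3 -m pendant '[[[0,-0.0006,0.003,0,0,0,0],[0,0,0.003,0,0,0,0],[0,0,0.002,0,0,0,0],[0,0,0,0,0,0,0]]]';python3 -m pendant '[[[0,0,0.002,0,0,0,0],[0,0,0.002,0,0,0,0],[0,0,0.002,0,0,0,0],[0,0,0,0,0,0,0]]]'
```

```text
time_s: 10.02
ee_pos: [536.9, 130.6, 209.9]
tool_rot: [[-0.954, 0.301, -0.001], [0.301, 0.954, -0.0], [0.001, -0.0, -1.0]]
ft_force: [0.1, -3.8, -4.8]
finger_gap: 0.312
grasp_force: 59.5
time_s: 10.52
ee_pos: [537.0, 130.6, 204.1]
tool_rot: [[-0.954, 0.301, -0.0], [0.301, 0.954, -0.0], [0.0, -0.0, -1.0]]
ft_force: [-0.9, -4.5, -3.9]
finger_gap: 0.312
grasp_force: 59.5
```

```bash
python3 -m pendant '[[[0,0,0.001,0,0,0,0],[0,0,0.001,0,0,0,0],[0,0,0,0,0,0,0]]]';python3 -m pendant '[[[0,0,0.001,0,0,0,0],[0,0,0,0,0,0,0]]]'
```

```text
time_s: 10.9
ee_pos: [537.0, 130.7, 202.3]
tool_rot: [[-0.954, 0.301, -0.0], [0.301, 0.954, -0.0], [0.0, -0.0, -1.0]]
ft_force: [-1.7, -4.5, -2.2]
finger_gap: 0.314
grasp_force: 59.5
time_s: 11.15
ee_pos: [537.1, 130.7, 201.3]
tool_rot: [[-0.954, 0.301, 0.0], [0.301, 0.954, 0.0], [-0.0, 0.0, -1.0]]
ft_force: [-0.6, -4.2, -0.3]
finger_gap: 0.314
grasp_force: 59.5
```

```bash
python3 -m pendant '[[[0,0,0.001,0,0,0,0],[0,0,0,0,0,0,0],[0,0,0,0,0,0,0.6],[0,0,0,0,0,0,0.6],[0,0,0,0,0,0,0.6]]]'
python3 - <<'E'
from h import *
from scipy.optimize import least_squares
c=manip.capture("side");R=cloud(c).reshape(-1,3)
b=R[(np.hypot(R[:,0]-482,R[:,1]-147)<22)&(R[:,2]>188)&(R[:,2]<225)]
g=least_squares(lambda q:np.linalg.norm(b-q,axis=1)-16.5,[482,149,202],loss="soft_l1");print("ball",g.x,len(b)); d=np.array([537,131])-g.x[:2];print(np.hypot(*d),np.degrees(np.arctan2(d[1],d[0])))
m=R[(np.hypot(R[:,0]-537,R[:,1]-131)<12)&(R[:,2]>220)&(R[:,2]<245)]; print(len(m),m.max(0) if len(m) else 0)
c2=manip.capture("top");P=cloud(c2)
for n,cc in(("side",c),("top",c2)):
    for d in manip.spot_in(n,"cutter_tip")[:2]:
        u,v=map(int,d["at"]);print(n,d["confidence"],u,v,cloud(cc)[v-2:v+3,u-3:u+4,2].round(0))
print(manip.get_obs()["time_s"])
E
```

```text
time_s: 11.78
ee_pos: [537.1, 131.0, 200.3]
tool_rot: [[-0.954, 0.301, 0.0], [0.301, 0.954, 0.001], [0.0, 0.001, -1.0]]
ft_force: [-1.1, 0.0, -0.1]
finger_gap: 0.594
grasp_force: 0.0
ball [482.6683968  147.07920904 201.38930701] 170
56.660957190472 -16.48589769015216
39 [541.74245658 141.80658819 236.39070127]
top 0.68 166 139 [[137. 143. 147. 144. 145. 143. 144.]
 [140. 190. 147. 147. 145. 144. 145.]
 [145. 186. 188. 144. 146. 154. 157.]
 [145. 190. 190. 188. 191. 168. 168.]
 [143. 190. 188. 188. 187. 189. 168.]]
11.975
```

Seated: the ball height puts the hub underside at ~149 mm. Now I'll regrip higher on the boss, above the arm, so that friction limits the torque, and wind by the wrist.

```bash
python3 -m pendant '[[[0,0,-0.013,0,0,0,0.6],[0,0,0,0,0,0,0],[0,0,0,0,0,0,0],[0,0,0,0,0,0,0],[0,0,0,0,0,0,0],[0,0,0,0,0,0.1,0],[0,0,0,0,0,0.1,0],[0,0,0,0,0,0.1,0],[0,0,0,0,0,0.1,0]]]' 60
python3 - <<'E'
from h import *
o=manip.get_obs();print(o["joints"][5],o["moment"],o["effort"][5],o["ft_force"])
c=manip.capture("side");R=cloud(c).reshape(-1,3)
from scipy.optimize import least_squares
b=R[(np.hypot(R[:,0]-537,R[:,1]-131)<85)&(np.hypot(R[:,0]-537,R[:,1]-131)>43)&(R[:,2]>212)&(R[:,2]<222)]
b=R[(R[:,0]<530)&(np.hypot(R[:,0]-537,R[:,1]-131)<76)&(np.hypot(R[:,0]-537,R[:,1]-131)>45)&(R[:,2]>190)&(R[:,2]<222)]
g=least_squares(lambda q:np.linalg.norm(b-q,axis=1)-16.5,[490,165,202],loss="soft_l1");print("ball",g.x,len(b)); d=np.array([537,131])-g.x[:2];print(np.hypot(*d),np.degrees(np.arctan2(d[1],d[0])))
E
```

```text
time_s: 13.1
ee_pos: [536.9, 131.2, 213.3]
tool_rot: [[-0.759, 0.651, -0.0], [0.651, 0.759, 0.001], [0.001, 0.001, -1.0]]
ft_force: [-0.2, 2.3, 0.3]
finger_gap: 0.312
grasp_force: 60.0
-0.8375084549822408 [ 0.52221087 -0.09769541  0.13683377] -0.9138198383152485 [-0.18066823  2.31121483  0.27653681]
ball [492.51641615 166.85767395 201.71762423] 160
57.13634581673082 -38.87186345068881
```

The crank follows the wrist with a moment of 0.14 Nm, about 2 N at the handle. I'll finish the first stroke.

```bash
python3 -m pendant '[[[0,0,0,0,0,0.18,0],[0,0,0,0,0,0.18,0],[0,0,0,0,0,0.18,0],[0,0,0,0,0,0.18,0],[0,0,0,0,0,0.18,0],[0,0,0,0,0,0.18,0],[0,0,0,0,0,0.18,0],[0,0,0,0,0,0.18,0],[0,0,0,0,0,0.18,0],[0,0,0,0,0,0.18,0]]]'; python3 -m pendant '[[[0,0,0,0,0,0.18,0],[0,0,0,0,0,0.18,0],[0,0,0,0,0,0.18,0],[0,0,0,0,0,0.18,0],[0,0,0,0,0,0.18,0],[0,0,0,0,0,0.18,0],[0,0,0,0,0,0.18,0],[0,0,0,0,0,0.18,0],[0,0,0,0,0,0.12,0],[0,0,0,0,0,0,0]]]'
python3 - <<'E'
from h import *
o=manip.get_obs();print(o["joints"][5],o["moment"],o["effort"][5],o["ft_force"])
c=manip.capture("side"); cv2.imwrite("pics/s3.png",cv2.resize(c["color"][130:270,150:330],(720,560)))
E
```

```text
time_s: 14.4
ee_pos: [537.7, 131.6, 213.4]
tool_rot: [[0.807, 0.591, 0.002], [0.591, -0.807, 0.002], [0.003, -0.001, -1.0]]
ft_force: [5.1, 5.4, -0.8]
finger_gap: 0.308
grasp_force: 59.9
time_s: 15.65
ee_pos: [538.3, 130.8, 213.4]
tool_rot: [[0.603, -0.798, 0.003], [-0.798, -0.603, 0.001], [0.002, -0.003, -1.0]]
ft_force: [5.5, 1.7, -3.0]
finger_gap: 0.315
grasp_force: 59.9
2.519071238038497 [ 0.52818621 -1.25944932  0.05153159] 0.5450494587421417 [ 5.45316408  1.71476901 -3.02975679]
```

View pics/s3.png

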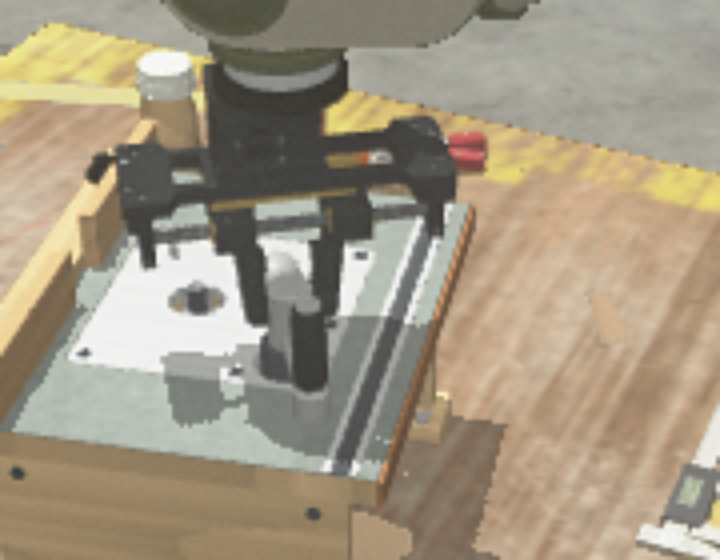

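Handle (310,345) points towards the camera, as expected for no slip. Now I'll release, rise a little and turn the wrist back.

```bash
python3 -m pendant '[[[0,0,0,0,0,0,0.6],[0,0,0,0,0,0,0.6],[0,0,-0.01,0,0,0,0.6],[0,0,0,0,0,-0.18,0.6],[0,0,0,0,0,-0.18,0.6],[0,0,0,0,0,-0.18,0.6],[0,0,0,0,0,-0.18,0.6],[0,0,0,0,0,-0.18,0.6],[0,0,0,0,0,-0.18,0.6],[0,0,0,0,0,-0.18,0.6],[0,0,0,0,0,-0.18,0.6],[0,0,0,0,0,-0.18,0.6]]]' >/dev/null; python3 -m pendant '[[[0,0,0,0,0,-0.18,0.6],[0,0,0,0,0,-0.18,0.6],[0,0,0,0,0,-0.18,0.6],[0,0,0,0,0,-0.18,0.6],[0,0,0,0,0,-0.18,0.6],[0,0,0,0,0,-0.18,0.6],[0,0,0,0,0,-0.18,0.6],[0,0,0,0,0,-0.18,0.6],[0,0,0,0,0,-0.18,0.6],[0,0,0,0,0,-0.18,0.6],[0,0,0,0,0,-0.18,0.6]]]'; python3 -m pendant '[[[0,0,0,0,0,-0.18,0.6],[0,0,0,0,0,-0.18,0.6],[0,0,0,0,0,-0.18,0.6],[0,0,0,0,0,-0.18,0.6],[0,0,0,0,0,-0.18,0.6],[0,0,0,0,0,-0.18,0.6],[0,0,0,0,0,-0.18,0.6],[0,0,0,0,0,-0.18,0.6],[0,0,0,0,0,-0.1,0.6],[0,0,0,0,0,0,0.6]]]';  python3 - <<'E'
from h import *
o=manip.get_obs();print(o["joints"][5],o["moment"],o["ft_force"])
c=manip.capture("top");P=cloud(c)
for d in manip.spot_in("top","cutter_tip")[:1]:
        u,v=map(int,d["at"]);print(d["confidence"],u,v); w=P[v-7:v+8,u-7:u+8,2]; print("top cutter z",np.median(w[(w>183)&(w<200)]),((w>183)&(w<200)).sum())
c0=dict(np.load("top0.npz"));P=cloud(c0);w=P[142-10:142+11,160-3:160+17,2];w=P[130:155,155:178,2];print("start",np.median(w[(w>184)&(w<200)]),((w>184)&(w<200)).sum(), w[(w>184)&(w<200)].mean())
P=cloud(c);w=P[130:155,155:178,2];print("now",np.median(w[(w>184)&(w<200)]),((w>184)&(w<200)).sum(),w[(w>184)&(w<200)].mean())
E
```

```text
time_s: 18.58
ee_pos: [537.1, 130.6, 224.1]
tool_rot: [[-0.896, 0.444, 0.001], [0.444, 0.896, -0.0], [-0.001, 0.0, -1.0]]
ft_force: [-0.2, -0.6, -0.1]
finger_gap: 0.599
grasp_force: 0.0
time_s: 19.82
ee_pos: [537.1, 130.6, 224.0]
tool_rot: [[-0.477, -0.879, 0.001], [-0.879, 0.477, -0.0], [-0.0, -0.001, -1.0]]
ft_force: [-0.2, -0.3, 0.4]
finger_gap: 0.598
grasp_force: 0.0
-2.6197577328137776 [ 0.13227516 -0.12727949  0.01550966] [-0.18157575 -0.2688302   0.42166743]
start 185.7056534171445 43 186.30719754621873
now 184.79245275838548 7 184.92761539834694
```

```bash
python3 -m pendant '[[[0,0,0.01,0,0,0,0.6],[0,0,0,0,0,0,0],[0,0,0,0,0,0,0],[0,0,0,0,0,0,0],[0,0,0,0,0,0,0],[0,0,0,0,0,0.1,0],[0,0,0,0,0,0.18,0],[0,0,0,0,0,0.18,0],[0,0,0,0,0,0.18,0],[0,0,0,0,0,0.18,0],[0,0,0,0,0,0.18,0],[0,0,0,0,0,0.18,0]]]' 40;  python3 - <<'E'
from h import *
o=manip.get_obs();print(o["joints"][5],o["moment"],o["ft_force"])
E
python3 -m pendant '[[[0,0,0,0,0,0.18,0],[0,0,0,0,0,0.18,0],[0,0,0,0,0,0.18,0],[0,0,0,0,0,0.18,0],[0,0,0,0,0,0.1,0],[0,0,0,0,0,0,0]]]';  python3 - <<'E'
from h import *
o=manip.get_obs();print(o["joints"][5],o["moment"],o["ft_force"])
E
```

```text
time_s: 21.42
ee_pos: [537.1, 131.4, 213.4]
tool_rot: [[-0.994, 0.111, 0.0], [0.111, 0.994, 0.002], [-0.0, 0.002, -1.0]]
ft_force: [0.5, 3.4, -1.6]
finger_gap: 0.315
grasp_force: 40.0
-1.4347871912617214 [ 0.78949555 -0.32594974  0.1237016 ] [ 0.54174556  3.41056246 -1.60215308]
time_s: 22.18
ee_pos: [537.6, 131.5, 213.4]
tool_rot: [[-0.601, 0.8, 0.002], [0.8, 0.601, 0.002], [0.0, 0.003, -1.0]]
ft_force: [3.2, 3.3, -1.7]
finger_gap: 0.316
grasp_force: 40.0
-0.6194678323113384 [ 0.77725314 -0.85155499  0.0851922 ] [ 3.2397187   3.29362186 -1.68802431]
```

```bash
cat > m.py <<'E'
from h import *
o=manip.get_obs();print(o["joints"][5].round(3),o["moment"].round(3),o["ft_force"].round(1),o["effort"][5].round(2))
E
for i in 1 ; do python3 -m pendant '[[[0,0,0,0,0,0.1,0],[0,0,0,0,0,0.1,0],[0,0,0,0,0,0.1,0],[0,0,0,0,0,0.1,0]]]'|head -1; python3 m.py;python3 -m pendant '[[[0,0,0,0,0,0.1,0],[0,0,0,0,0,0.1,0],[0,0,0,0,0,0.1,0]]]'|head -1; python3 m.py; done
```

```text
time_s: 22.68
-0.217 [ 0.709 -0.998  0.142] [ 4.3  4.  -2.8] -0.92
time_s: 23.05
0.083 [ 0.552 -1.079  0.136] [ 4.1  3.9 -2.6] -0.92
```

```bash
python3 -m pendant '[[[0,0,0,0,0,0.1,0],[0,0,0,0,0,0.1,0],[0,0,0,0,0,0.1,0]]]'|head -1; python3 m.py
```

```text
time_s: 23.42
0.383 [ 0.326 -1.025  0.228] [ 5.8  3.2 -2.1] -0.92
```

```bash
python3 -m pendant '[[[0,0,0,0,0,0.06,0]]]'|head -1; python3 m.py;  python3 -m pendant '[[[0,0,0,0,0,0.06,0]]]'|head -1; python3 m.py;  python3 -m pendant '[[[0,0,0,0,0,0.06,0]]]'|head -1; python3 m.py
```

```text
time_s: 23.55
0.442 [ 0.409 -1.082  0.08 ] [ 4.6  2.1 -3. ] -0.32
time_s: 23.68
0.501 [ 0.357 -1.011  0.2  ] [ 4.8  2.4 -2.6] -0.49
time_s: 23.8
0.561 [ 0.301 -1.031  0.137] [ 4.7  2.  -1.5] -0.5
```

Still free. I'll continue in steps of 0.3 rad.

```bash
python3 -m pendant '[[[0,0,0,0,0,0.1,0],[0,0,0,0,0,0.1,0],[0,0,0,0,0,0.1,0]]]'|head -1; python3 m.py
```

```text
time_s: 24.18
0.863 [ 0.204 -0.914  0.063] [ 6.2  1.2 -2.7] -0.92
```

```bash
python3 -m pendant '[[[0,0,0,0,0,0.1,0],[0,0,0,0,0,0.1,0],[0,0,0,0,0,0.1,0]]]'|head -1; python3 m.py
```

```text
time_s: 24.55
1.161 [ 0.013 -0.458  0.942] [ 3.   0.3 -0.4] -0.13
```

```bash
python3 -m pendant '[[[0,0,0,0,0,0.1,0],[0,0,0,0,0,0.1,0],[0,0,0,0,0,0.1,0]]]'|head -1; python3 m.py
```

```text
time_s: 24.92
1.461 [-0.025 -0.053  0.868] [-0.4  0.4  2.5] -0.14
```

The stop is felt: the moment jumped to 0.9 Nm (~13 N at the handle) and the pads slipped. I'll release, check the cutter and crank, and regrip.

```bash
python3 -m pendant '[[[0,0,0,0,0,0,0.6],[0,0,0,0,0,0,0.6],[0,0,0,0,0,0,0.6]]]'
python3 - <<'E'
from h import *
c=manip.capture("top");P=cloud(c);w=P[130:155,155:178,2];k=(w>184)&(w<200);print("cutter",np.median(w[k]),k.sum(),np.sort(w[k])[-20:].round(0))
s=manip.capture("side");P=cloud(s);R=P.reshape(-1,3);k=R[(np.hypot(R[:,0]-622,R[:,1]-100)<12)&(R[:,2]>184)&(R[:,2]<200)];print("side cutter",len(k),k.mean(0) if len(k) else 0, k.max(0) if len(k) else 0)
a=R[(np.hypot(R[:,0]-537,R[:,1]-131)<90)&(np.hypot(R[:,0]-537,R[:,1]-131)>18)&(R[:,2]>196)&(R[:,2]<209)]
d=np.linalg.svd(a[:,:2]-a[:,:2].mean(0))[2][0];print("arm",len(a),a.mean(0),np.degrees(np.arctan2(d[1],d[0])))
cv2.imwrite("pics/s4.png",cv2.resize(s["color"][130:270,150:330],(720,560)))
E
```

```text
time_s: 25.3
ee_pos: [537.0, 130.6, 213.3]
tool_rot: [[0.991, 0.136, -0.0], [0.136, -0.991, 0.0], [-0.0, -0.0, -1.0]]
ft_force: [0.5, 0.9, 0.1]
finger_gap: 0.599
grasp_force: 0.0
cutter 190.32175567190598 47 [192. 192. 192. 192. 193. 193. 193. 193. 193. 194. 194. 194. 194. 194.
 195. 195. 195. 195. 195. 196.]
side cutter 4 [619.11787466 104.71829597 184.99942252] [622.13019433 106.96007136 185.76359199]
arm 132 [525.13678097 167.5417054  203.79239162] 98.28730766514836
```

View pics/s4.png

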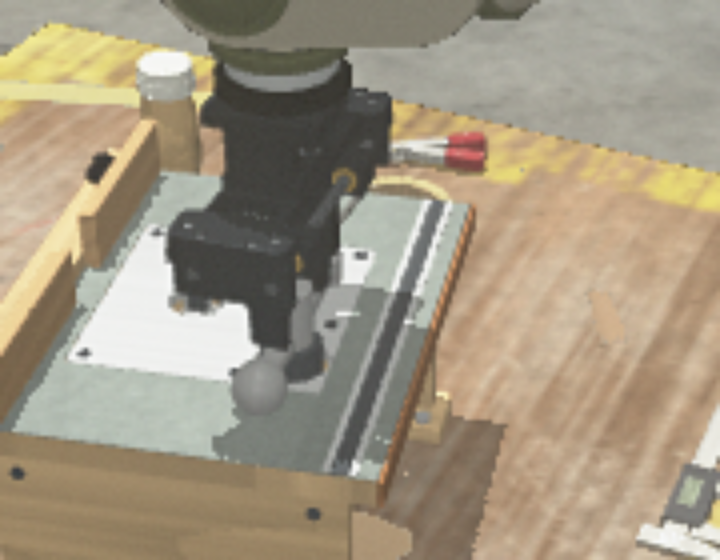

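The lift is on the stop: the cutter tip reads ~192–193 mm, 12 mm above the plate. The ball (260,385) points towards the camera, so the arm lies along ~99°. I'll turn the wrist 90° to straddle the arm, grip and lift off.

```bash
python3 -m pendant '[[[0,0,-0.005,0,0,-0.16,0.6],[0,0,0,0,0,-0.18,0.6],[0,0,0,0,0,-0.18,0.6],[0,0,0,0,0,-0.18,0.6],[0,0,0,0,0,-0.18,0.6],[0,0,0,0,0,-0.18,0.6],[0,0,0,0,0,-0.18,0.6],[0,0,0,0,0,-0.18,0.6],[0,0,0,0,0,-0.18,0.6],[0,0,0.01,0,0,0,0.6],[0,0,0.006,0,0,0,0.6],[0,0,0,0,0,0,0.6]]]' 60; python3 m.py
```

```text
time_s: 26.9
ee_pos: [536.8, 130.6, 201.6]
tool_rot: [[-0.162, 0.987, -0.002], [0.987, 0.162, -0.0], [0.0, -0.001, -1.0]]
ft_force: [0.2, -0.1, 0.0]
finger_gap: 0.597
grasp_force: 0.0
-0.139 [-0.018 -0.125 -0.056] [ 0.2 -0.1  0. ] 0.03
```

```bash
python3 -m pendant '[[[0,0,0,0,0,0,0],[0,0,0,0,0,0,0],[0,0,0,0,0,0,0],[0,0,0,0,0,0,0],[0,0,0,0,0,0,0],[0,0,-0.005,0,0,0,0],[0,0,-0.005,0,0,0,0],[0,0,-0.005,0,0,0,0]]]' 60; python3 m.py
```

```text
time_s: 27.9
ee_pos: [537.0, 130.7, 217.6]
tool_rot: [[-0.164, 0.986, -0.0], [0.986, 0.164, 0.0], [0.0, -0.0, -1.0]]
ft_force: [3.7, 0.6, -4.2]
finger_gap: 0.311
grasp_force: 60.0
-0.141 [ 0.148 -0.778  0.014] [ 3.7  0.6 -4.2] 0.03
```

```bash
python3 -m pendant '[[[0,0,-0.01,0,0,0,0],[0,0,-0.02,0,0,0,0],[0,0,-0.025,0,0,0,0],[0,0,-0.015,0,0,0,0],[0,0,0,0,0,0,0]]]' ; python3 -m pendant '[[[-0.02,-0.0054,0,0,0,0,0],[-0.045,-0.012,0,0,0,0,0],[-0.053,-0.0142,0,0,0,0,0],[-0.053,-0.0142,0,0,0,0,0],[-0.053,-0.0142,0,0,0,0,0],[-0.053,-0.0142,0,0,0,0,0],[-0.053,-0.0142,0,0,0,0,0],[-0.045,-0.012,0,0,0,0,0],[-0.03,-0.008,0,0,0,0,0],[-0.013,-0.0036,0,0,0,0,0],[0,0,0,0,0,0,0],[0,0,0,0,0,0,0]]]'
python3 - <<'E'
from h import *
o=manip.get_obs(); T=o["ee_pos"];print(T)
c=manip.capture("side");R=cloud(c).reshape(-1,3);r=np.hypot(R[:,0]-T[0],R[:,1]-T[1])
k=R[(r<26)&(R[:,2]<T[2]-8)&(R[:,2]>T[2]-75)];print(len(k),np.percentile(k[:,2],[0,2,10]) if len(k) else 0)
d=manip.capture("top");t=cloud(d).reshape(-1,3);r=np.hypot(t[:,0]-T[0],t[:,1]-T[1]);q=t[(r<90)&(t[:,2]>100)]
cv2.imwrite("pics/s5.png",cv2.resize(c["color"][60:260,180:400],(660,600)))
E
```

```text
time_s: 28.52
ee_pos: [536.8, 130.6, 288.6]
tool_rot: [[-0.164, 0.986, 0.001], [0.986, 0.164, -0.0], [-0.0, 0.001, -1.0]]
ft_force: [0.3, 0.7, -3.0]
finger_gap: 0.312
grasp_force: 59.9
time_s: 30.02
ee_pos: [495.4, -298.8, 287.4]
tool_rot: [[-0.165, 0.986, -0.0], [0.986, 0.165, 0.001], [0.001, -0.0, -1.0]]
ft_force: [0.1, 0.6, -3.1]
finger_gap: 0.31
grasp_force: 59.9
[ 495.3984342  -298.75843263  287.35079495]
101 [233.55212827 235.19971799 236.78579365]
```

View pics/s5.png

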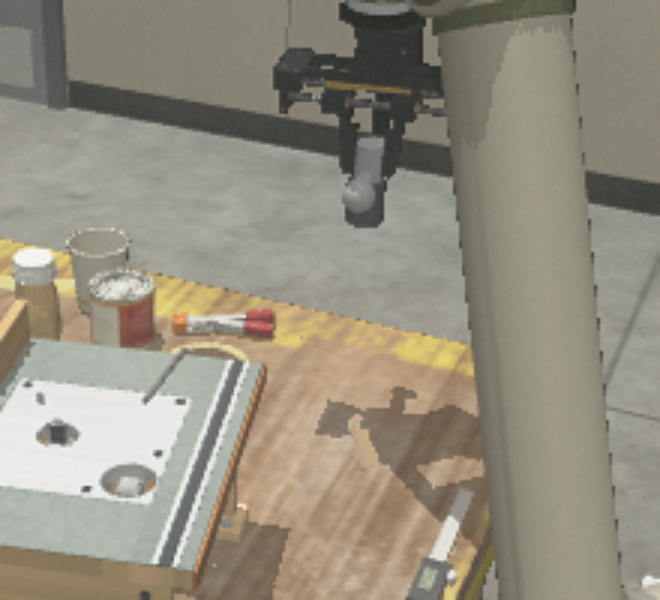

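The crank hangs upright at (365,190), ball towards the camera, above free bench. The hub underside is at ~235 mm, so I'll lower about 230 and then feel for contact.

```bash
python3 -m pendant '[[[0,0,0.025,0,0,0,0],[0,0,0.05,0,0,0,0],[0,0,0.055,0,0,0,0],[0,0,0.05,0,0,0,0],[0,0,0.03,0,0,0,0],[0,0,0.012,0,0,0,0],[0,0,0.006,0,0,0,0],[0,0,0,0,0,0,0]]]'; python3 -m pendant '[[[0,0,0.003,0,0,0,0],[0,0,0.002,0,0,0,0],[0,0,0,0,0,0,0]]]'
```

```text
time_s: 31.12
ee_pos: [495.6, -300.2, 60.2]
tool_rot: [[-0.165, 0.986, 0.001], [0.986, 0.165, -0.001], [-0.001, 0.001, -1.0]]
ft_force: [0.1, -0.3, -2.3]
finger_gap: 0.315
grasp_force: 59.9
time_s: 31.5
ee_pos: [495.2, -300.0, 54.4]
tool_rot: [[-0.164, 0.986, -0.0], [0.986, 0.164, -0.0], [-0.0, -0.0, -1.0]]
ft_force: [-0.2, -0.5, -3.1]
finger_gap: 0.314
grasp_force: 59.9
```

```bash
python3 -m pendant '[[[0,0,0.001,0,0,0,0],[0,0,0.001,0,0,0,0],[0,0,0,0,0,0,0]]]'|sed -n '2p;4p'; python3 -m pendant '[[[0,0,0.001,0,0,0,0],[0,0,0,0,0,0,0]]]'|sed -n '2p;4p'
```

```text
ee_pos: [495.5, -300.3, 53.5]
ft_force: [-1.0, 0.8, 5.7]
ee_pos: [495.7, -300.4, 53.4]
ft_force: [-3.4, 2.0, 14.5]
```

Contact. I'll open and withdraw.

```bash
python3 -m pendant '[[[0,0,-0.001,0,0,0,0],[0,0,0,0,0,0,0.5],[0,0,0,0,0,0,0.8],[0,0,0,0,0,0,0.9],[0,0,0,0,0,0,0.9],[0,0,-0.02,0,0,0,0.9],[0,0,-0.04,0,0,0,0.9],[0,0,-0.05,0,0,0,0.9],[0,0,-0.05,0,0,0,0.9],[0,0,-0.04,0,0,0,0.9],[0,0,0,0,0,0,0.9],[0,0,0,0,0,0,0.9]]]'
python3 - <<'E'
from h import *
for n in("side","top"):
    c=manip.capture(n);R=cloud(c).reshape(-1,3)
    b=R[(np.hypot(R[:,0]-495,R[:,1]+300)<25)&(R[:,2]>78)&(R[:,2]<95)];print(n,"boss",len(b),b.mean(0) if len(b) else 0)
    h=R[(np.hypot(R[:,0]-495,R[:,1]+300)<95)&(R[:,2]>100)&(R[:,2]<130)];print("handle",len(h),h.mean(0) if len(h) else 0)
    t=R[(np.hypot(R[:,0]-666,R[:,1]+283)<70)&(R[:,2]>15)&(R[:,2]<32)]
    if len(t): print("tape",cv2.minEnclosingCircle(t[:,:2].astype(np.float32)))
    if n=="side": cv2.imwrite("pics/s6.png",cv2.resize(c["color"][60:260,180:400],(660,600)))
E
```

```text
time_s: 33.62
ee_pos: [494.9, -299.8, 251.3]
tool_rot: [[-0.164, 0.986, -0.001], [0.986, 0.164, 0.001], [0.001, -0.001, -1.0]]
ft_force: [0.7, -0.1, 0.2]
finger_gap: 0.897
grasp_force: 0.0
side boss 47 [ 493.59109654 -295.09439678   84.01489677]
handle 43 [ 504.93504315 -363.85587931  111.84888771]
tape ((669.318115234375, -300.9442138671875), 46.82600402832031)
top boss 54 [ 499.73852498 -302.06347995   86.75941429]
handle 0 0
tape ((666.6881103515625, -282.0816955566406), 51.88711929321289)
```

View pics/s6.png

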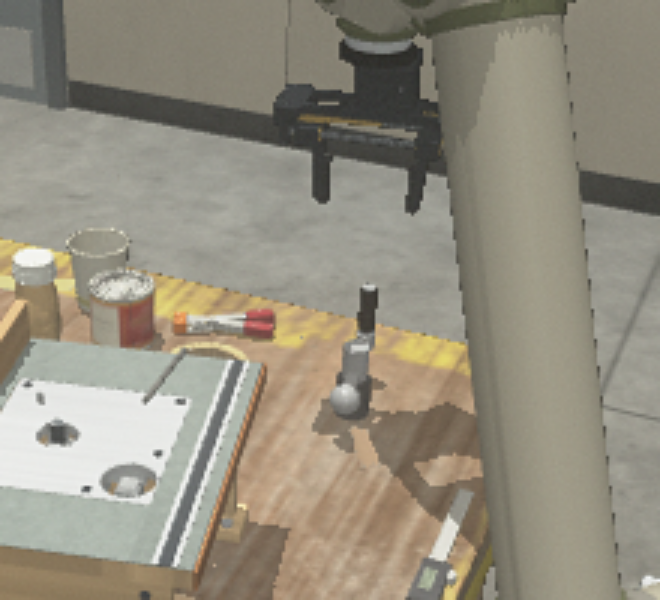

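The crank stands upright at (352,380), the gripper is clear, and the tape and hexagon key are unmoved.

```bash
python3 -c "
from plant import manip
print(manip.job_done())"
```

```text
the job is handed in; nothing more can be done
None
```

The job is handed in at about 34 s on the robot's clock: the crank seated fully on the drive, the lift was wound until the stop was felt (about 13 N at the handle, cutter about 12 mm above the plate), and the crank stands upright on the bench about 430 mm from the drive, with the tape and hexagon key undisturbed.

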